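Find the full carton by feel and dock it

TASK

One of the three look-alike cartons in the rack on the clinic counter is still full, the other two are empty: feel with a light push which one is heavy. Slide the full one gently along its lane until it is fully home against the back stop, leave the two empty ones about where they stand, well short of the stop, and slide the steel retainer along the front rail until it is centred before the full carton's lane. Leave everything else on the counter alone.

Things in the scene. Friction and masses are not known exactly. Their poses are not given: they have to be found in the camera images.
- rack: Fixed aluminium carton rack, 280 mm deep (x), 368 mm wide (y). Origin on the counter; x runs along the lanes to the back stop, away from the robot, y to the left. Floor 4 mm thick. Dividers 8 mm thick, 38 mm tall, x = -120 to 115 mm, at y = 180, 90, 0, -90, -180 mm. From left to right: parking bay (y = 135), left (45), middle (-45) and right (-135) carton lane, each 82 mm wide.
- back_stop (a point): Middle of the top edge of the rack's back stop, a wall 55 mm tall across all lanes; this point is on its face, at x = 115 mm in the rack's frame.
- rail_mid (a point): Point on top of the front rail, in the middle of the rack's width: rail 10 mm tall and 22 mm wide, along y at x = -146 mm in the rack's frame, before the lanes' mouths.
- retainer (a joint): Slide of the steel retainer along the front rail, m: 0 when centred before the parking bay, growing as it moves to the right (rack's -y); 0.09, 0.18, 0.27: centred before the left, middle, right carton lane. Range -0.03 to 0.29; about 1.5 N slides it and it stays where left. It starts before the parking bay.
- retainer_top (a point): Middle of the top edge of the retainer, a plain upright steel plate 60 mm wide (along the rail), 10 mm thick, its top 51 mm above the counter; below 19 mm it has a foot 26 mm thick.
- carton_left: The carton in the left lane: closed pale carton, 110 mm long (x, along the lane), 76 mm wide, 46 mm tall; the three look the same. Origin: centre of its underside, x to the back stop. It starts 50 to 80 mm short of the stop. A full carton weighs 0.4 to 0.65 kg, an empty one about 0.08 kg; only the weight tells them apart.
- home_left (a point): Where the origin of the carton in the left lane is when it is fully home against the back stop (axes as the rack's).
- carton_middle: The carton in the middle lane: closed pale carton, 110 mm long (x, along the lane), 76 mm wide, 46 mm tall; the three look the same. Origin: centre of its underside, x to the back stop. It starts 50 to 80 mm short of the stop. A full carton weighs 0.4 to 0.65 kg, an empty one about 0.08 kg; only the weight tells them apart.
- home_middle (a point): Where the origin of the carton in the middle lane is when it is fully home against the back stop (axes as the rack's).
- carton_right: The carton in the right lane: closed pale carton, 110 mm long (x, along the lane), 76 mm wide, 46 mm tall; the three look the same. Origin: centre of its underside, x to the back stop. It starts 50 to 80 mm short of the stop. A full carton weighs 0.4 to 0.65 kg, an empty one about 0.08 kg; only the weight tells them apart.
- home_right (a point): Where the origin of the carton in the right lane is when it is fully home against the back stop (axes as the rack's).
- jar: Bystander. White-capped jar, 52 mm across, 62 mm tall, standing in the parking bay of the rack; origin at the centre of its underside.
- spray: Bystander. Round bottle, 64 mm across, 170 mm tall, left of the rack; origin at the centre of its underside.
- cup: Bystander. Steel cup, 72 mm across the rim, 70 mm tall, left of the rack; origin at the centre of its underside.
- syringe_a: Bystander. Large clear syringe, about 170 mm long, lying on the white platter to the right; origin under its middle.
- syringe_b: Bystander. A second such syringe on the platter.
- syringe_c: Bystander. A third such syringe, lying on the counter left of the rack, 28 mm tall; origin under its middle.
Not all that is in view belongs to the job. What is shaped like the carton_middle but blue is not meant.

How it is judged:
At the end, for the whole second after the job is handed in: The full carton (it rests on the rack with more than 3 N) is within 5 mm of its home against the back stop; each of the two empty ones is still at least 25 mm short of its own home; all three lie flat in their lanes, at rest; the retainer is centred before the full carton's lane within 15 mm (((contact force between carton_left and rack above 3 N and x of carton_left in the frame of home_left above -0.005 m and value of joint retainer between 0.075 and 0.105 m and x of carton_middle in the frame of home_middle below -0.025 m and x of carton_right in the frame of home_right below -0.025 m) or (contact force between carton_middle and rack above 3 N and x of carton_middle in the frame of home_middle above -0.005 m and value of joint retainer between 0.165 and 0.195 m and x of carton_left in the frame of home_left below -0.025 m and x of carton_right in the frame of home_right below -0.025 m) or (contact force between carton_right and rack above 3 N and x of carton_right in the frame of home_right above -0.005 m and value of joint retainer between 0.255 and 0.285 m and x of carton_left in the frame of home_left below -0.025 m and x of carton_middle in the frame of home_middle below -0.025 m)) and linear speed of each of carton_left, carton_middle, carton_right below 0.01 m/s and y of carton_left in the frame of home_left between -0.012 and 0.012 m and angle between each of carton_left, carton_middle, carton_right's own z axis and vertical below 0.05 rad and y of carton_middle in the frame of home_middle between -0.012 and 0.012 m and y of carton_right in the frame of home_right between -0.012 and 0.012 m); the robot touches nothing.
It fails at once if a carton is pushed with more than 40 N (contact force between any of carton_left, carton_middle, carton_right and the arm above 40 N or contact force between any of carton_left, carton_middle, carton_right and the fingers above 40 N).
It fails at once if another thing on the counter is moved by more than 30 mm (distance of any of jar, spray, cup, syringe_a, syringe_b, syringe_c from where it was at the start of the episode above 0.03 m).
It also fails if it takes over 64 s, if anything falls off the work surface, if the arm or the gripper's body presses on something with over 40 N, if the wrist force passes 120 N, or if a joint passes its speed limit or range.

ROBOT

A 7-joint arm with a two-finger parallel gripper is mounted at the origin on the work surface. World frame = base frame: x ahead of the robot, y to its left, z up, the work surface at z = 0. Lengths are in m, angles in rad, forces in N, time in s.
With the tool pointing down it reaches from about 0.4 to 0.85 m from the base axis. Payload 10.4 kg.
Tool frame: the origin (TCP) lies between the finger pads; the fingertips stand 14 mm ahead of it and the grasp point (between the pads) lies 5 mm behind it; z points along the fingers, y is the direction in which the jaws open and shut (so a half turn about z gives the same grasp; the last joint's range is limited). The gripper opens to 87 mm and grips with 3 to 60 N. Pads are 19 mm wide; open, the fingers measure 117 mm over their backs; the gripper's body (75 mm by 190 mm) begins 51 mm behind the grasp point.
Start: joints at [1.152, 0.332, -0.065, 1.46, 0.022, 1.35, -0.088], TCP at [0.241, -0.577, 0.201] pointing down, gripper open.
Joint ranges: [-2.6, 2.6], [-0.5, 2.12], [-1.47, 1.34], [0.16, 2.42], [-1.27, 4.41], [0.06, 2.06], [-2.6, 2.6]. Speed limits (rad/s): [2.22, 2.22, 2.79, 2.79, 3.14, 3.14, 3.14].

INTERFACE

Orientations are given as a unit quaternion [x, y, z, w].
In Python, from bench import readout, camera, calibration, order gives the robot as it stands.
- The arm moves only by the tool apply_moves, never from a script. Its argument "deltas" is a list of rows, each an object with "translation": the shift along the world's x, y, z in m, a list of three; "turn": the turn, a rotation vector about the world's x, y, z in rad, a list of three; "hand": the finger opening in m, from 0 to 0.087. A call has 1 to 5 rows; each row shifts and turns the pose as measured when the row begins; what a row does not reach is not made up. A row lasts 1/10 s, in which the tool goes at most 50 mm and 8.59 degrees, less where a joint would pass 70% of its speed; a pose out of reach is approached as far as the arm can. A call with a gripper value outside its range is refused whole. The fingers move at their own pace and stop on an object; "newtons" is the grip in N (left out, the last holds). Time passes only in rows, so rows that do not move let the fingers close. It gives the time, the measured TCP pose, the force and the opening at its end, in the units of the state.
- readout.read_state(): the state, without advancing time (a new reading comes with each control period).
- camera(name): name is "scene" or "top" or "wrist"; returns the picture (384x512x3 uint8, red, green, blue); there is no depth.
- calibration(name): a dict with "fx", "fy", "cx", "cy" (pixels), "extrinsics" (4x4, takes a point from world to camera coordinates). Camera axes: x right, y down, z forward; pixel columns grow to the right and rows downward; lengths in m; the calibration is good to about 2 mm. A picture is of the moment at which its call begins: read the wrist's pose just before it. calibration takes no time and is no camera call; for the wrist camera it gives the pose at the moment of the call.
- order.close_job(): hands the job in, once; it reports no verdict.
The state is a dict: "time": time; "joint_positions": joint angles; "joint_vel": joint speeds; "joint_torque": joint torques, N m; "ee_pos": TCP position; "eef_rot": TCP orientation; "ft_force": force on the tool from outside, world axes, zero at the start; "torque": the same for the moment, N m; "width": finger opening in m.
Only numpy, scipy, OpenCV 4.12 (cv2) and the standard library are available. Lean on these libraries where they do the work, as an engineer would, in place of code of your own. Each camera call takes 0.05 s, during which the arm holds its last target. There are 200 camera calls.

## Working session

There is one attempt and no reset: what is moved stays moved. The work goes in short steps, Python scripts to look and compute and a tool call to move; the robot and the scene stay as the last step left them, time stands still between calls to the robot, and variables do not carry over. Pictures are saved under pics/ and viewed, about 8 in all and at most 12, crops included, and the job is handed in when it is done.

Besides the shell and the picture viewer there is one more tool, called after "Call:" in YAML: its name, and indented under it one key for each argument. apply_moves: Moves the arm, as the interface text tells. Its arguments: {"type":"object","properties":{"deltas":{"type":"array","items":{"type":"object","properties":{"translation":{"type":"array","items":{"type":"number"}},"turn":{"type":"array","items":{"type":"number"}},"hand":{"type":"number"}}}},"newtons":{"type":"number"}},"required":["deltas"]}

```bash
mkdir -p pics
python3 - <<'E'
from bench import readout, camera, calibration, order
import cv2,json
for n in ("scene","top"):
    im=camera(n)[:,:,::-1]
    cv2.imwrite(f"pics/{n}0.png",cv2.resize(im,(800,600),interpolation=cv2.INTER_CUBIC))
    c=calibration(n);print(n,c)
print(readout.read_state())
E
```

```text
scene {'fx': 421.05570053340625, 'fy': 421.05570053340625, 'cx': 259.05635836738816, 'cy': 191.9020332722576, 'extrinsics': array([[-5.50777322e-01,  8.34652004e-01,  6.11264690e-04,
         2.75156694e-01],
       [ 6.82630566e-01,  4.50881280e-01, -5.75083978e-01,
        -2.96201431e-01],
       [-4.80270603e-01, -3.16325946e-01, -8.18094154e-01,
         1.61045178e+00],
       [ 0.00000000e+00,  0.00000000e+00,  0.00000000e+00,
         1.00000000e+00]])}
top {'fx': 484.27505806585407, 'fy': 484.27505806585407, 'cx': 262.1524153774383, 'cy': 193.42084429617736, 'extrinsics': array([[-0.0107938 , -0.99978007, -0.01798068, -0.00837641],
       [-0.98362353,  0.01385125, -0.17970225,  0.51991388],
       [ 0.17991179,  0.01574655, -0.98355671,  1.43775231],
       [ 0.        ,  0.        ,  0.        ,  1.        ]])}
{'time': 0.1, 'joint_positions': array([ 1.15241009,  0.33276942, -0.06469745,  1.46082721,  0.02155817,
        1.34988143, -0.08848255]), 'joint_vel': array([ 0.0010497 , -0.00212675,  0.00031795, -0.00273491,  0.00052407,
        0.00107385,  0.00043372]), 'joint_torque': array([ 7.22678087e-04, -6.24544644e+01,  2.40574277e-02, -3.90716028e+01,
       -6.14606892e-02,  3.66311311e-02,  2.45501190e-05]), 'ee_pos': array([ 0.24083215, -0.57635417,  0.20037238]), 'eef_rot': array([ 9.80480400e-01,  1.96615947e-01, -1.23579565e-04, -5.83323684e-04]), 'ft_force': array([ 0.17719996, -0.59596456, -0.11264649]), 'torque': array([-0.05234587, -0.00606666, -0.03951847]), 'width': 0.0867201105657664}
```

View pics/top0.png

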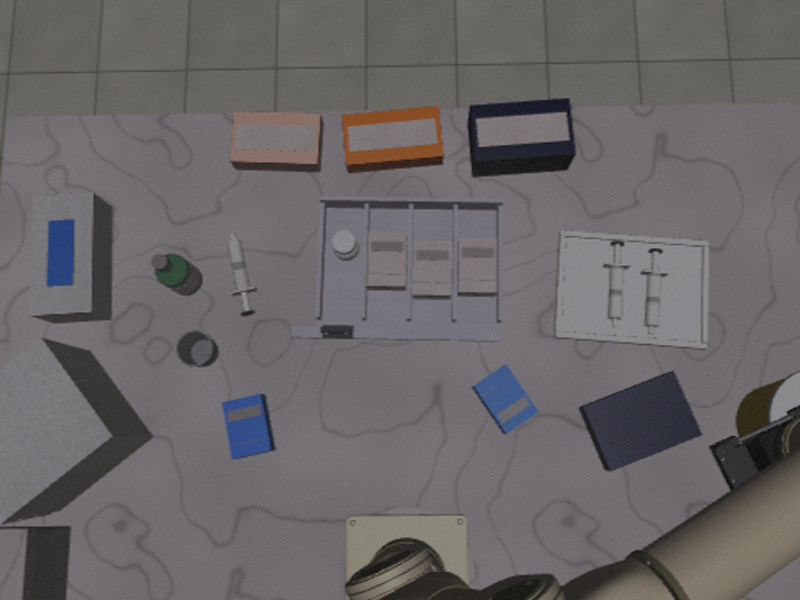

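View pics/scene0.png

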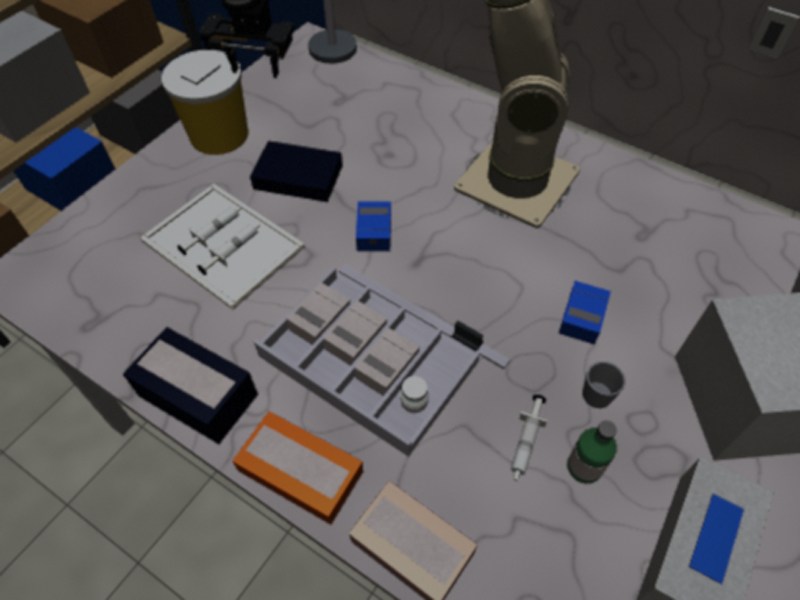

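The top view shows the rack at about (318–502, 198–340), the cartons near (387,262), (432,270) and (478,267), and the retainer at (337,331). I'll enlarge the rack for measuring.

Run:
```python
from bench import camera
import cv2
im=camera("top")[:,:,::-1]
cr=im[120:225,180:330]
cv2.imwrite("pics/crop1.png",cv2.convertScaleAbs(cv2.resize(cr,(750,525),interpolation=cv2.INTER_CUBIC),alpha=1.6))
```

```text
(no output)
```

View pics/crop1.png

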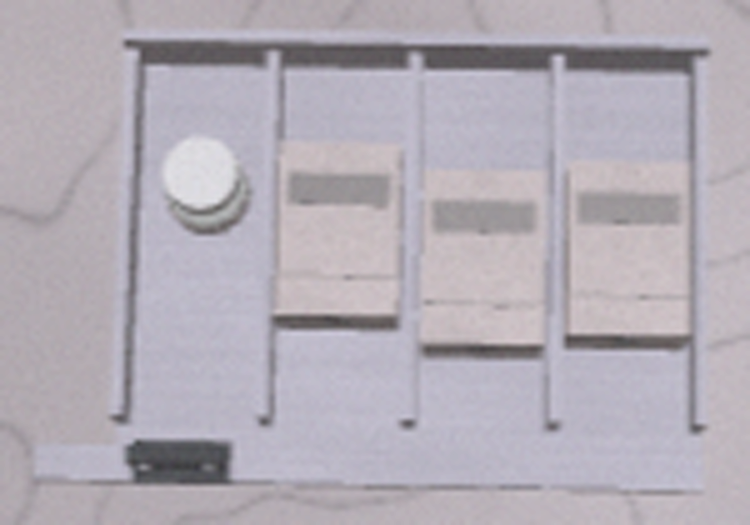

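```bash
cat > h.py <<'E'
import numpy as np
from bench import readout, camera, calibration, order
def ray(n,px,z):
    c=calibration(n);E=c["extrinsics"];R,t=E[:3,:3],E[:3,3]
    d=R.T@np.array([(px[0]-c["cx"])/c["fx"],(px[1]-c["cy"])/c["fy"],1]);o=-R.T@t
    return o+d*(z-o[2])/d[2]
def S():
    s=readout.read_state();return s
E
python3 - <<'E'
from h import *
from scipy.optimize import least_squares
P=lambda u,v,z:ray("top",(180+(u+.5)/5-.5,120+(v+.5)/5-.5),z)
obs=[((-.12,.18,.038),121,415),((-.12,.09,.038),265,417),((-.12,0,.038),409,420),((-.12,-.09,.038),553,423),((-.12,-.18,.038),698,425),
((.115,.184,.055),125,42),((.115,-.184,.055),708,50)]
W=np.array([P(u,v,m[2])[:2] for m,u,v in obs]);M=np.array([m[:2] for m,_,_ in obs])
def tf(p,m):
    c,s=np.cos(p[2]),np.sin(p[2]);return p[:2]+m@np.array([[c,s],[-s,c]])
r=least_squares(lambda p:(tf(p,M)-W).ravel(),[.6,0,0]);print(r.x,(r.fun*1000).round(1))
p=r.x
c,s=np.cos(p[2]),np.sin(p[2]);Ri=np.array([[c,-s],[s,c]])
for nm,a,b,v in(("L",273,398,317),("M",421,544,343),("R",567,690,336)):
    w=(P(a,v,.05)+P(b,v,.05))/2;q=(w[:2]-p[:2])@Ri
    print(nm,"front mid world",w.round(4),"rack",q.round(4),"short",.115-.11-q[0])
w=P(178,443,.051);print("ret top back edge",w,(w[:2]-p[:2])@Ri)
w=P(127,443,.051);print((w[:2]-p[:2])@Ri);w=P(231,443,.051);print((w[:2]-p[:2])@Ri)
for y in(.135,.045,-.045,-.135):print(y,tf(p,np.array([[-.146,y],[-.105,y]])).round(4).tolist())
E
```

```text
[ 0.60932784 -0.01560879 -0.03110596] [-0.2  2.6 -0.6  1.5 -0.3  0.2  0.  -1.4 -0.3 -2.6  0.8  1.6  0.6 -1.9]
L front mid world [0.5525 0.0323 0.05  ] rack [-0.0583  0.0461] short 0.06333695424593203
M front mid world [ 0.5349 -0.0578  0.05  ] rack [-0.0731 -0.0445] short 0.07809474875382061
R front mid world [ 0.538  -0.1472  0.05  ] rack [-0.0672 -0.1338] short 0.07222448092256208
ret top back edge [0.47529625 0.12862418 0.051     ] [-0.13845254  0.13999469]
[-0.13900026  0.17113157]
[-0.13788378  0.10766205]
0.135 [[0.4676, 0.1239], [0.5086, 0.1226]]
0.045 [[0.4648, 0.0339], [0.5058, 0.0326]]
-0.045 [[0.462, -0.056], [0.503, -0.0573]]
-0.135 [[0.4592, -0.146], [0.5002, -0.1473]]
```

The fit residuals are about 2 mm. Rack yaw is −0.031 rad. First I'll move high over the mouth of the right lane.

Call:
apply_moves:
  deltas:
    - {"translation":[0.024,0.043,0.0],"turn":[0,0,-0.14],"hand":0.03}
    - {"translation":[0.024,0.043,0.0],"turn":[0,0,-0.14],"hand":0.03}
    - {"translation":[0.024,0.043,0.0],"turn":[0,0,-0.14],"hand":0.03}
    - {"translation":[0.024,0.043,0.0],"turn":[0,0,0],"hand":0.03}
    - {"translation":[0.024,0.043,0.0],"turn":[0,0,0],"hand":0.03}

```text
time: 0.65
ee_pos: [0.3556, -0.3618, 0.1976]
eef_rot: [1.0, -0.023, -0.002, -0.001]
ft_force: [1.3, -0.8, -0.3]
width: 0.0552
```

Call:
apply_moves:
  deltas:
    - {"translation":[0.024,0.043,0.0],"turn":[0,0,0],"hand":0.03}
    - {"translation":[0.024,0.043,0.0],"turn":[0,0,0],"hand":0.03}
    - {"translation":[0.024,0.043,0.0],"turn":[0,0,0],"hand":0.03}
    - {"translation":[0.024,0.043,0.0],"turn":[0,0,0],"hand":0.03}
    - {"translation":[0.024,0.043,0.0],"turn":[0,0,0],"hand":0.03}

```text
time: 1.15
ee_pos: [0.4752, -0.1423, 0.1976]
eef_rot: [1.0, -0.024, -0.002, -0.0]
ft_force: [0.5, -0.5, 0.4]
width: 0.0305
```

Call:
apply_moves:
  deltas:
    - {"translation":[0.025,-0.005,-0.03],"turn":[0.004,0,0.017],"hand":0.03}
    - {"translation":[0.012,0.0,-0.04],"turn":[0,0,0],"hand":0.03}
    - {"translation":[0.0,0.0,-0.04],"turn":[0,0,0],"hand":0.03}
    - {"translation":[0.0,0.0,-0.03],"turn":[0,0,0],"hand":0.03}
    - {"translation":[0.0,0.0,-0.015],"turn":[0,0,0],"hand":0.03}

```text
time: 1.65
ee_pos: [0.5186, -0.1373, 0.0404]
eef_rot: [1.0, -0.008, 0.002, -0.003]
ft_force: [0.2, -0.4, 0.6]
width: 0.0301
```

Run:
```python
from h import *
import cv2
s=S();print(s["ee_pos"],s["eef_rot"],s["ft_force"])
im=camera("wrist")[:,:,::-1]
cv2.imwrite("pics/w1.png",cv2.convertScaleAbs(im,alpha=1.5))
```

```text
[ 0.51860431 -0.13729875  0.04043665] [ 0.99996029 -0.00808057  0.00219193 -0.00305363] [ 0.18489656 -0.37793436  0.62546763]
```

View pics/w1.png

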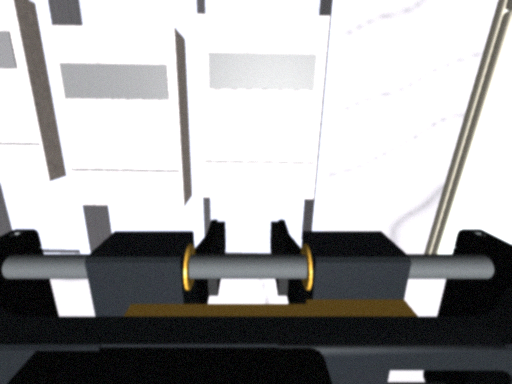

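The wrist view shows the fingers at columns 215–285, in front of the right carton (193–317) with a gap, nearly centred. I'll make a small correction and then push lightly.

Call:
apply_moves:
  deltas:
    - {"translation":[0.0,-0.008,0.0],"turn":[0,0,-0.014],"hand":0.03}
    - {"translation":[0.001,0.0,0.0],"turn":[0,0,0],"hand":0.03}
    - {"translation":[0.002,0.0,0.0],"turn":[0,0,0],"hand":0.03}

```text
time: 2.0
ee_pos: [0.5206, -0.1463, 0.0397]
eef_rot: [1.0, -0.016, 0.001, -0.003]
ft_force: [-0.4, 0.5, -0.1]
width: 0.0298
```

Call:
apply_moves:
  deltas:
    - {"translation":[0.002,0.0,0.0],"turn":[0,0,0],"hand":0.03}
    - {"translation":[0.002,0.0,0.0],"turn":[0,0,0],"hand":0.03}

```text
time: 2.2
ee_pos: [0.5262, -0.147, 0.0417]
eef_rot: [1.0, -0.016, 0.002, -0.003]
ft_force: [-0.2, -0.0, -0.6]
width: 0.0302
```

Call:
apply_moves:
  deltas:
    - {"translation":[0.002,0.0,0.0],"turn":[0,0,0],"hand":0.03}
    - {"translation":[0.002,0.0,0.0],"turn":[0,0,0],"hand":0.03}

```text
time: 2.4
ee_pos: [0.5313, -0.147, 0.0427]
eef_rot: [1.0, -0.016, 0.003, -0.003]
ft_force: [0.3, -0.2, -0.1]
width: 0.0297
```

Call:
apply_moves:
  deltas:
    - {"translation":[0.002,0.0,0.0],"turn":[0,0,0],"hand":0.03}
    - {"translation":[0.002,0.0,0.0],"turn":[0,0,0],"hand":0.03}

```text
time: 2.6
ee_pos: [0.5358, -0.1468, 0.0429]
eef_rot: [1.0, -0.016, 0.003, -0.003]
ft_force: [0.6, 0.7, -0.1]
width: 0.0296
```

Call:
apply_moves:
  deltas:
    - {"translation":[0.002,0.0,0.0],"turn":[0,0,0],"hand":0.03}
    - {"translation":[0.002,0.0,0.0],"turn":[0,0,0],"hand":0.03}

```text
time: 2.8
ee_pos: [0.5401, -0.1467, 0.0428]
eef_rot: [1.0, -0.016, 0.003, -0.003]
ft_force: [-0.0, -0.3, 0.1]
width: 0.03
```

Run:
```python
from h import *
import cv2
s=S();print(s["ee_pos"],s["ft_force"],s["joint_torque"])
im=camera("top")[:,:,::-1]
cr=im[120:225,180:330]
a=cv2.convertScaleAbs(cv2.resize(cr,(600,420),interpolation=cv2.INTER_CUBIC),alpha=1.6)
b=cv2.convertScaleAbs(camera("scene")[:,:,::-1][150:300,140:330],alpha=1.6)
b=cv2.resize(b,(200,158)); 
cv2.imwrite("pics/c2.png",np.hstack([a,cv2.copyMakeBorder(b,0,262,0,0,0)]))
```

```text
[ 0.54013562 -0.14674375  0.04278926] [-0.01670124 -0.3186857   0.08037762] [ 1.54556790e-01 -5.69278514e+01 -4.56091985e+00 -3.34389460e+01
 -7.54097756e-02 -1.42625794e-01  3.32622137e-02]
```

View pics/c2.png

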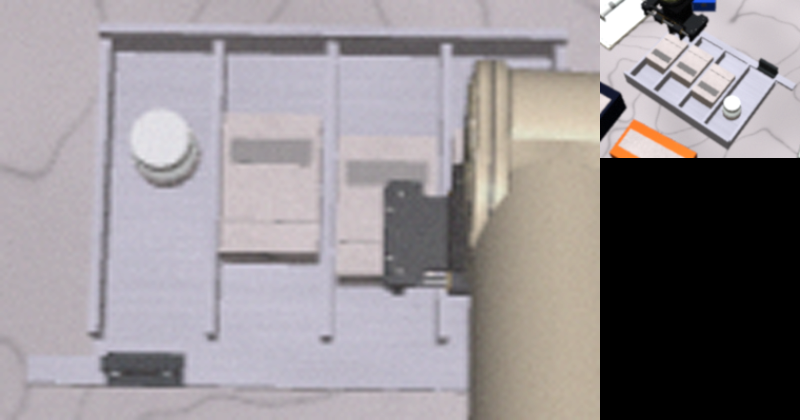

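The top view is occluded by the arm, but the scene camera sees the cartons. I'll track the carton labels there numerically.

```bash
cat >> h.py <<'E'
import cv2
K=800/512
RX=np.array([np.cos(-.031),np.sin(-.031)])
def proj(n,p):
    c=calibration(n);E=c["extrinsics"];q=E[:3,:3]@p+E[:3,3]
    return np.array([c["fx"]*q[0]/q[2]+c["cx"],c["fy"]*q[1]/q[2]+c["cy"]])
FR={"L":(.5525,.0323),"M":(.5349,-.0578),"R":(.538,-.1472)}
def disp():
    """mm each carton moved along rack x, from scene-camera label tracking"""
    a=cv2.imread("pics/scene0.png",0);b=cv2.resize(camera("scene")[:,:,::-1],(800,600),interpolation=cv2.INTER_CUBIC);b=cv2.cvtColor(b,cv2.COLOR_BGR2GRAY)
    for k,f in FR.items():
        p=np.array([*(np.array(f)+.08*RX),.05]);u=proj("scene",p)*K
        x,y=u.astype(int);h=17
        t=a[y-h:y+h+1,x-h:x+h+1];w=b[y-h-40:y+h+41,x-h-40:x+h+41]
        r=cv2.matchTemplate(w,t,cv2.TM_CCOEFF_NORMED);_,m,_,l=cv2.minMaxLoc(r)
        d=np.array([l[0]-40,l[1]-40])
        q=ray("scene",(u+d)/K,.05)-ray("scene",u/K,.05)
        print(k,"score %.2f"%m,"dx %.1f dy %.1f mm"%(q[:2]@RX*1000,q[1]*1000+q[0]*31))
E
python3 -c "
from h import *
disp()"
```

```text
L score 1.00 dx 0.0 dy 0.0 mm
M score 1.00 dx 0.0 dy 0.0 mm
R score 1.00 dx 0.0 dy 0.0 mm
```

Run:
```python
from h import *
P=lambda u,v,z:ray("top",(180+(u+.5)/5-.5,120+(v+.5)/5-.5),z)
for u,v in((628,160),(628,336),(628,347)):print(v,P(u,v,.05),P(u,v,.004))
w=camera("wrist")[:,:,::-1]
cv2.imwrite("pics/w2.png",cv2.convertScaleAbs(w,alpha=.8))
```

```text
160 [ 0.649283   -0.14992191  0.05      ] [ 0.66180234 -0.15344773  0.004     ]
336 [ 0.53797936 -0.14694401  0.05      ] [ 0.54698559 -0.15037583  0.004     ]
347 [ 0.53112104 -0.14676052  0.05      ] [ 0.5399108  -0.15018655  0.004     ]
```

View pics/w2.png

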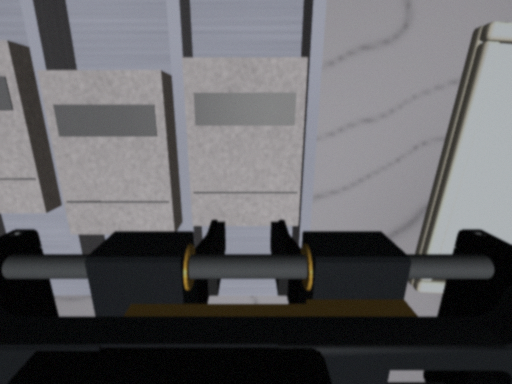

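Run:
```python
from h import *
print(S()["ee_pos"])
print("wrist: front, back, tips at z=.029", ray("wrist",(247,226),.05),ray("wrist",(246,58),.05),ray("wrist",(247,222),.029))
b=camera("scene")[:,:,::-1]
u=proj("scene",np.array([.54,-.147,.05]));print(u)
x,y=u.astype(int);cv2.imwrite("pics/s2.png",cv2.convertScaleAbs(cv2.resize(b[y-45:y+75,x-80:x+80],(800,600),interpolation=cv2.INTER_CUBIC),alpha=1.8))
```

```text
[ 0.53989457 -0.146765    0.04273577]
wrist: front, back, tips at z=.029 [ 0.53900722 -0.14671814  0.05      ] [ 0.64922202 -0.14975775  0.05      ] [ 0.53332973 -0.14639714  0.029     ]
[214.07808491 184.88350988]
```

View pics/s2.png

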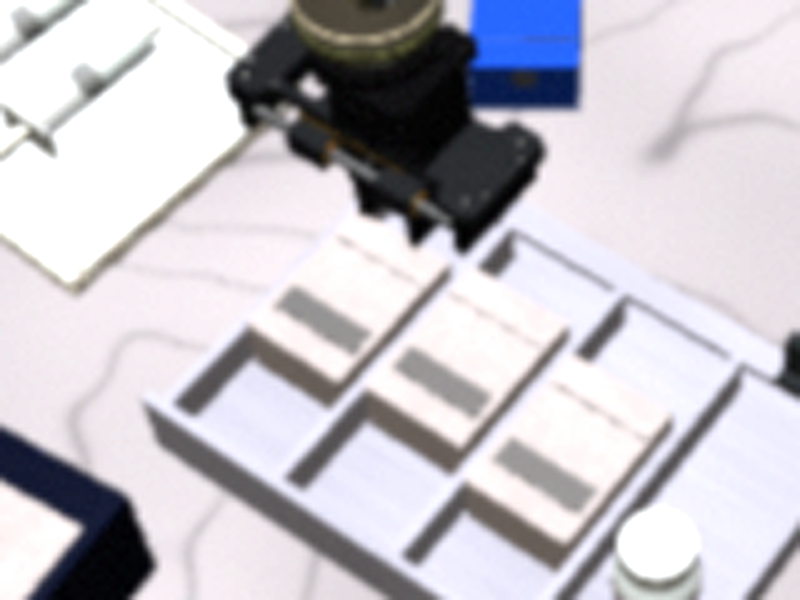

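Both cameras agree on the carton's front (~0.539). The fingers are at its edge and it hasn't moved yet. I'll keep pushing lightly.

Call:
apply_moves:
  deltas:
    - {"translation":[0.002,0.0,-0.001],"turn":[0,0,0],"hand":0.03}
    - {"translation":[0.002,0.0,0.0],"turn":[0,0,0],"hand":0.03}

```text
time: 3.25
ee_pos: [0.5438, -0.1469, 0.0417]
eef_rot: [1.0, -0.016, 0.003, -0.002]
ft_force: [-0.5, -0.3, 0.6]
width: 0.0303
```

Call:
apply_moves:
  deltas:
    - {"translation":[0.002,0.0,-0.001],"turn":[0,0,0],"hand":0.03}
    - {"translation":[0.002,0.0,0.0],"turn":[0,0,0],"hand":0.03}

```text
time: 3.45
ee_pos: [0.5482, -0.147, 0.0406]
eef_rot: [1.0, -0.016, 0.003, -0.002]
ft_force: [-0.6, -1.0, 0.3]
width: 0.0299
```

```bash
python3 -c "
from h import *
disp()"
```

```text
L score 1.00 dx 0.0 dy 0.0 mm
M score 1.00 dx 0.0 dy 0.0 mm
R score 1.00 dx 0.0 dy 0.0 mm
```

Run:
```python
from h import *
w=camera("wrist")[:,:,::-1]; b=camera("scene")[:,:,::-1]
u=proj("scene",np.array([.56,-.12,.05]));x,y=u.astype(int)
s=cv2.convertScaleAbs(cv2.resize(b[y-35:y+43,x-52:x+52],(400,300),interpolation=cv2.INTER_CUBIC),alpha=1.8)
cv2.imwrite("pics/m3.png",np.hstack([cv2.convertScaleAbs(w[:,100:400],alpha=.8),cv2.copyMakeBorder(s,0,84,0,0,0)]))
```

```text
(no output)
```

View pics/m3.png

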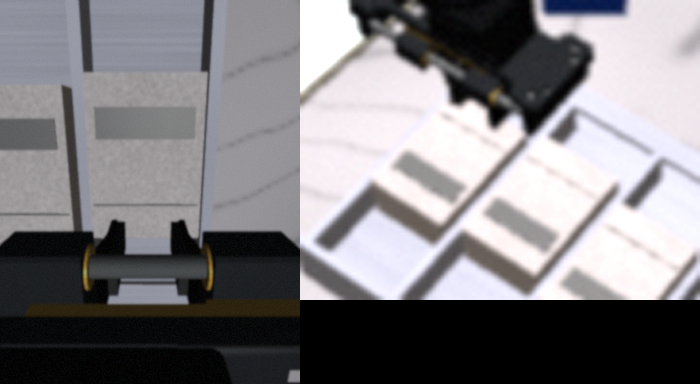

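Run:
```python
from h import *
c=calibration("wrist");E=c["extrinsics"];R,t=E[:3,:3],E[:3,3]
s=S();print(s["ee_pos"],s["ft_force"],s["width"],c["fx"],"cam",-R.T@t)
for d in (c["fx"]*.03/50,c["fx"]*.03/46):
    print(d,R.T@(np.array([(247-c["cx"])/c["fx"]*d,(222-c["cy"])/c["fy"]*d,d])-t))
for z in(.0266,.05): print("expected tip px",proj("wrist",np.array([.548+.0095,-.147,z])),proj("wrist",np.array([.548,-.147,z])))
print("carton front/back",ray("wrist",(247,239),.05),ray("wrist",(247,72),.05))
```

```text
[ 0.54825763 -0.14690845  0.0407873 ] [0.24119476 0.5323121  0.29691602] 0.030255963543966466 266.4188061944669 cam [ 0.62470437 -0.15053484  0.22568183]
0.15985128371668014 [ 0.56262424 -0.14755335  0.07725187]
0.17375139534421755 [ 0.55722597 -0.14729409  0.06434491]
expected tip px [246.91013854 203.06662061] [247.30759603 214.35183495]
expected tip px [246.69475096 213.72487452] [247.1421955  226.19687307]
carton front/back [ 0.53797924 -0.14656472  0.05      ] [ 0.6493599  -0.15027454  0.05      ]
```

The carton still hasn't moved, and in the wrist view the fingertips (row 222) cover the carton's top (front edge at row 239). The tips are therefore passing over it, higher than I assumed. I'll back off and go lower.

Call:
apply_moves:
  deltas:
    - {"translation":[-0.015,0.0,0.0],"turn":[0,0,-0.003],"hand":0.03}
    - {"translation":[-0.018,0.0,0.0],"turn":[0,-0.004,0],"hand":0.03}
    - {"translation":[0.0,0.0,-0.008],"turn":[0,0,0],"hand":0.03}
    - {"translation":[0.0,0.0,-0.006],"turn":[0,0,0],"hand":0.03}
    - {"translation":[0.0,0.0,-0.002],"turn":[0,0,0],"hand":0.03}

```text
time: 4.1
ee_pos: [0.5153, -0.1468, 0.0241]
eef_rot: [1.0, -0.018, 0.006, -0.002]
ft_force: [0.2, -0.6, -0.3]
width: 0.03
```

Run:
```python
from h import *
s=S();print(s["ee_pos"],s["eef_rot"],s["ft_force"])
w=camera("wrist")[:,:,::-1]
cv2.imwrite("pics/w4.png",cv2.convertScaleAbs(cv2.resize(w[170:330,140:350],(788,600),interpolation=cv2.INTER_CUBIC),alpha=1.))
```

```text
[ 0.51532059 -0.14683109  0.02407351] [ 0.9998221  -0.01770009  0.00604508 -0.00243474] [ 0.21277035 -0.58539719 -0.32042583]
```

View pics/w4.png

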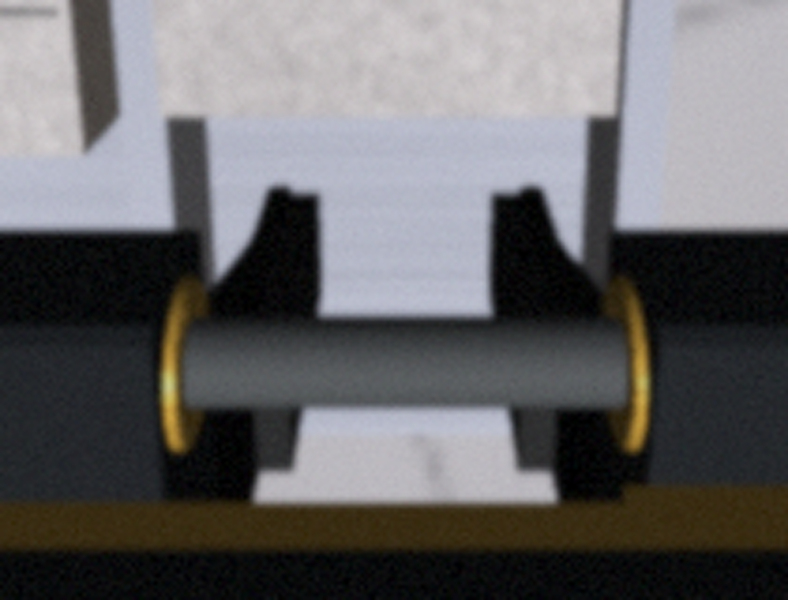

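The tips now show floor beyond them. By the finger-gap scale they are at about z 0.037, below the carton top. I'll fix the tilt, lower slightly and push again.

Call:
apply_moves:
  deltas:
    - {"translation":[0.0,0.0,-0.003],"turn":[0,0.01,0],"hand":0.03}
    - {"translation":[0.003,0.0,0.0],"turn":[0,0,0],"hand":0.03}
    - {"translation":[0.002,0.0,0.0],"turn":[0,0,0],"hand":0.03}
    - {"translation":[0.002,0.0,0.0],"turn":[0,0,0],"hand":0.03}

```text
time: 4.55
ee_pos: [0.5241, -0.1463, 0.0205]
eef_rot: [1.0, -0.017, 0.001, -0.003]
ft_force: [0.4, 0.8, 0.7]
width: 0.0299
```

Call:
apply_moves:
  deltas:
    - {"translation":[0.002,0.0,0.0],"turn":[0,0,0],"hand":0.03}
    - {"translation":[0.002,0.0,0.0],"turn":[0,0,0],"hand":0.03}

```text
time: 4.75
ee_pos: [0.5288, -0.1463, 0.0207]
eef_rot: [1.0, -0.017, 0.001, -0.003]
ft_force: [0.3, -1.1, -0.4]
width: 0.0301
```

Call:
apply_moves:
  deltas:
    - {"translation":[0.002,0.0,0.0],"turn":[0,0,0],"hand":0.03}

```text
time: 4.85
ee_pos: [0.531, -0.1463, 0.0207]
eef_rot: [1.0, -0.017, 0.001, -0.003]
ft_force: [-0.2, -0.7, -0.3]
width: 0.0299
```

Call:
apply_moves:
  deltas:
    - {"translation":[0.002,0.0,0.0],"turn":[0,0,0],"hand":0.03}

```text
time: 4.95
ee_pos: [0.533, -0.1463, 0.0207]
eef_rot: [1.0, -0.017, 0.001, -0.003]
ft_force: [-0.6, 0.5, -0.1]
width: 0.0302
```

Call:
apply_moves:
  deltas:
    - {"translation":[0.002,0.0,0.0],"turn":[0,0,0],"hand":0.03}

```text
time: 5.05
ee_pos: [0.5351, -0.1464, 0.0207]
eef_rot: [1.0, -0.017, 0.001, -0.003]
ft_force: [-0.3, 0.0, 1.1]
width: 0.0297
```

Call:
apply_moves:
  deltas:
    - {"translation":[0.002,0.0,0.0],"turn":[0,0,0],"hand":0.03}

```text
time: 5.15
ee_pos: [0.5372, -0.1464, 0.0207]
eef_rot: [1.0, -0.017, 0.001, -0.003]
ft_force: [-1.1, 0.1, 0.2]
width: 0.0298
```

```bash
python3 -c "
from h import *
disp()"
```

```text
L score 1.00 dx 0.0 dy 0.0 mm
M score 1.00 dx 0.0 dy 0.0 mm
R score 0.99 dx 7.9 dy 1.4 mm
```

The right carton slid about 8 mm with roughly 0.5 N, so it's probably light. Next is the middle lane.

Call:
apply_moves:
  deltas:
    - {"translation":[-0.022,0.0,0.0],"turn":[0,0,0],"hand":0.03}
    - {"translation":[0.0,0.0,0.035],"turn":[0,0,0],"hand":0.03}
    - {"translation":[0.0,0.02,0.025],"turn":[0,0,0],"hand":0.03}
    - {"translation":[0.0,0.04,0.0],"turn":[0,0,0],"hand":0.03}
    - {"translation":[0.0,0.02,0.0],"turn":[0,0,0],"hand":0.03}

```text
time: 5.7
ee_pos: [0.5143, -0.0673, 0.0824]
eef_rot: [1.0, -0.021, 0.001, -0.003]
ft_force: [-0.1, 0.6, -0.3]
width: 0.0302
```

Call:
apply_moves:
  deltas:
    - {"translation":[0.0,0.0,0.0],"turn":[0,0,0],"hand":0.03}

```text
time: 5.8
ee_pos: [0.5148, -0.0644, 0.0831]
eef_rot: [1.0, -0.019, 0.001, -0.003]
ft_force: [-0.3, 0.2, 0.1]
width: 0.0298
```

Call:
apply_moves:
  deltas:
    - {"translation":[-0.004,0.007,-0.015],"turn":[0,0,0.006],"hand":0.03}
    - {"translation":[0.0,0.0,-0.025],"turn":[0,0,0],"hand":0.03}
    - {"translation":[0.0,0.0,-0.013],"turn":[0,0,0],"hand":0.03}
    - {"translation":[0.0,0.0,-0.006],"turn":[0,0,0],"hand":0.03}
    - {"translation":[0.0,0.0,-0.002],"turn":[0,0,0],"hand":0.03}

```text
time: 6.3
ee_pos: [0.512, -0.0602, 0.0212]
eef_rot: [1.0, -0.016, 0.003, -0.002]
ft_force: [0.7, -0.9, 0.4]
width: 0.0298
```

Call:
apply_moves:
  deltas:
    - {"translation":[0.003,0.0,0.0],"turn":[0,0,0],"hand":0.03}
    - {"translation":[0.002,0.0,0.0],"turn":[0,0,0],"hand":0.03}
    - {"translation":[0.002,0.0,0.0],"turn":[0,0,0],"hand":0.03}
    - {"translation":[0.002,0.0,0.0],"turn":[0,0,0],"hand":0.03}

```text
time: 6.7
ee_pos: [0.523, -0.0613, 0.023]
eef_rot: [1.0, -0.017, 0.004, -0.002]
ft_force: [0.1, 0.9, 0.8]
width: 0.03
```

Call:
apply_moves:
  deltas:
    - {"translation":[0.002,0.0,0.0],"turn":[0,0,0],"hand":0.03}

```text
time: 6.8
ee_pos: [0.5255, -0.0613, 0.0233]
eef_rot: [1.0, -0.017, 0.004, -0.002]
ft_force: [-0.2, -0.5, 0.5]
width: 0.0303
```

Call:
apply_moves:
  deltas:
    - {"translation":[0.002,0.0,0.0],"turn":[0,0,0],"hand":0.03}

```text
time: 6.9
ee_pos: [0.5277, -0.0613, 0.0235]
eef_rot: [1.0, -0.017, 0.004, -0.002]
ft_force: [-0.3, -0.6, -0.0]
width: 0.0302
```

Call:
apply_moves:
  deltas:
    - {"translation":[0.002,0.0,0.0],"turn":[0,0,0],"hand":0.03}

```text
time: 7.0
ee_pos: [0.5298, -0.0613, 0.0235]
eef_rot: [1.0, -0.017, 0.004, -0.002]
ft_force: [-1.0, -1.2, -1.3]
width: 0.0297
```

Call:
apply_moves:
  deltas:
    - {"translation":[0.002,0.0,0.0],"turn":[0,0,0],"hand":0.03}

```text
time: 7.1
ee_pos: [0.532, -0.0612, 0.0235]
eef_rot: [1.0, -0.017, 0.004, -0.002]
ft_force: [-0.4, 0.5, -0.3]
width: 0.0301
```

```bash
python3 -c "
from h import *
disp();print(S()['ft_force'])"
```

```text
L score 1.00 dx 0.0 dy 0.0 mm
M score 0.99 dx 5.9 dy -0.3 mm
R score 0.99 dx 9.0 dy -0.3 mm
[-0.32929171  0.22018701 -0.02692843]
```

The middle carton is light too (about 0.5 N). Now the left lane.

Call:
apply_moves:
  deltas:
    - {"translation":[-0.017,0.0,0.0],"turn":[0,0,0],"hand":0.03}
    - {"translation":[0.0,0.0,0.035],"turn":[0,0,0],"hand":0.03}
    - {"translation":[0.0,0.025,0.025],"turn":[0,0,0],"hand":0.03}
    - {"translation":[0.002,0.04,0.0],"turn":[0,0,0],"hand":0.03}
    - {"translation":[0.004,0.02,0.0],"turn":[0,0,0],"hand":0.03}

```text
time: 7.65
ee_pos: [0.5202, 0.0228, 0.0854]
eef_rot: [1.0, -0.02, 0.004, -0.002]
ft_force: [0.5, -0.7, -0.1]
width: 0.03
```

Call:
apply_moves:
  deltas:
    - {"translation":[0.0,0.0,0.0],"turn":[0,0.006,0],"hand":0.03}

```text
time: 7.75
ee_pos: [0.5207, 0.0259, 0.0861]
eef_rot: [1.0, -0.018, 0.002, -0.002]
ft_force: [0.7, -0.8, -0.2]
width: 0.03
```

Call:
apply_moves:
  deltas:
    - {"translation":[0.003,0.006,-0.018],"turn":[0,0,0.004],"hand":0.03}
    - {"translation":[0.0,0.0,-0.025],"turn":[0,0,0],"hand":0.03}
    - {"translation":[0.0,0.0,-0.013],"turn":[0,0,0],"hand":0.03}
    - {"translation":[0.0,0.0,-0.006],"turn":[0,0,0],"hand":0.03}
    - {"translation":[0.0,0.0,-0.002],"turn":[0,0,0],"hand":0.03}

```text
time: 8.25
ee_pos: [0.5247, 0.0292, 0.0207]
eef_rot: [1.0, -0.017, 0.002, -0.002]
ft_force: [-0.4, 0.1, -0.0]
width: 0.0301
```

Call:
apply_moves:
  deltas:
    - {"translation":[0.003,0.0,0.0],"turn":[0,0,0],"hand":0.03}
    - {"translation":[0.003,0.0,0.0],"turn":[0,0,0],"hand":0.03}
    - {"translation":[0.003,0.0,0.0],"turn":[0,0,0],"hand":0.03}
    - {"translation":[0.002,0.0,0.0],"turn":[0,0,0],"hand":0.03}

```text
time: 8.65
ee_pos: [0.5378, 0.0282, 0.0227]
eef_rot: [1.0, -0.018, 0.003, -0.001]
ft_force: [-0.7, 0.4, 0.0]
width: 0.0298
```

Call:
apply_moves:
  deltas:
    - {"translation":[0.002,0.0,0.0],"turn":[0,0,0],"hand":0.03}

```text
time: 8.75
ee_pos: [0.5404, 0.0282, 0.023]
eef_rot: [1.0, -0.018, 0.004, -0.001]
ft_force: [0.6, 0.5, -0.2]
width: 0.0298
```

Call:
apply_moves:
  deltas:
    - {"translation":[0.002,0.0,0.0],"turn":[0,0,0],"hand":0.03}

```text
time: 8.85
ee_pos: [0.5427, 0.0283, 0.0233]
eef_rot: [1.0, -0.018, 0.004, -0.001]
ft_force: [-0.8, 0.4, -0.5]
width: 0.0302
```

Call:
apply_moves:
  deltas:
    - {"translation":[0.002,0.0,0.0],"turn":[0,0,0],"hand":0.03}

```text
time: 8.95
ee_pos: [0.5449, 0.0283, 0.0233]
eef_rot: [1.0, -0.018, 0.004, -0.001]
ft_force: [-4.0, 0.5, 1.0]
width: 0.0302
```

Call:
apply_moves:
  deltas:
    - {"translation":[0.002,0.0,0.0],"turn":[0,0,0],"hand":0.03}

```text
time: 9.05
ee_pos: [0.546, 0.0284, 0.0231]
eef_rot: [1.0, -0.018, 0.003, -0.001]
ft_force: [-6.4, 0.5, 5.0]
width: 0.0304
```

```bash
python3 -c "
from h import *
disp();print(S()['ft_force'])"
```

```text
L score 0.98 dx 1.8 dy 1.3 mm
M score 0.98 dx 7.7 dy 1.1 mm
R score 0.99 dx 9.0 dy -0.3 mm
[-4.68639052  0.48877056  2.06047415]
```

The left carton resists with 4–6 N, so it is the full one. The gripper's wide body would come close over the jar during a long push, so I'll back off, lift, turn the tool 90° and close the fingers.

Call:
apply_moves:
  deltas:
    - {"translation":[-0.025,0.0,0.0],"turn":[0,0,0],"hand":0.03}
    - {"translation":[0.0,0.0,0.04],"turn":[0,0,0],"hand":0.0}
    - {"translation":[0.0,0.0,0.05],"turn":[0,0,-0.14],"hand":0.0}
    - {"translation":[0.0,0.0,0.0],"turn":[0,0,-0.14],"hand":0.0}
    - {"translation":[0.0,0.0,0.0],"turn":[0,0,-0.14],"hand":0.0}

```text
time: 9.6
ee_pos: [0.5188, 0.0285, 0.115]
eef_rot: [0.973, -0.231, 0.002, -0.003]
ft_force: [0.0, 0.1, 0.0]
width: 0.0057
```

Call:
apply_moves:
  deltas:
    - {"translation":[0.0,0.0,0.0],"turn":[0,0,-0.14],"hand":0.0}
    - {"translation":[0.0,0.0,0.0],"turn":[0,0,-0.14],"hand":0.0}
    - {"translation":[0.0,0.0,0.0],"turn":[0,0,-0.14],"hand":0.0}
    - {"translation":[0.0,0.0,0.0],"turn":[0,0,-0.14],"hand":0.0}
    - {"translation":[0.0,0.0,0.0],"turn":[0,0,-0.14],"hand":0.0}

```text
time: 10.1
ee_pos: [0.5167, 0.0249, 0.1068]
eef_rot: [0.905, -0.425, -0.004, 0.005]
ft_force: [0.3, -0.3, -0.7]
width: 0.0004
```

Call:
apply_moves:
  deltas:
    - {"translation":[0.0,0.0,0.0],"turn":[0,0,-0.14],"hand":0.0}
    - {"translation":[0.0,0.0,0.0],"turn":[0,0,-0.14],"hand":0.0}
    - {"translation":[0.0,0.0,0.0],"turn":[0,0,0],"hand":0.0}

```text
time: 10.4
ee_pos: [0.5141, 0.0244, 0.0992]
eef_rot: [0.887, -0.462, -0.011, 0.01]
ft_force: [0.2, 0.7, -0.5]
width: 0.0001
```

```bash
python3 -c "
from h import *
from scipy.spatial.transform import Rotation as Rt
s=S();print(s['ee_pos'],s['joint_positions'].round(2));print(Rt.from_quat(s['eef_rot']).as_matrix().round(3));disp()"
```

```text
[0.51407751 0.02443688 0.09924502] [-0.52  0.2   0.43  1.87 -0.09  1.12 -2.59]
[[ 0.572 -0.82  -0.029]
 [-0.82  -0.572 -0.007]
 [-0.011  0.028 -1.   ]]
L score 0.99 dx 1.8 dy 1.3 mm
M score 0.98 dx 7.7 dy 1.1 mm
R score 0.99 dx 9.0 dy -0.3 mm
```

Joint 7 hit its limit. I'll turn the other way instead.

Call:
apply_moves:
  deltas:
    - {"translation":[0.0,0.0,0.02],"turn":[0,0,0.145],"hand":0.0}
    - {"translation":[0.0,0.0,0.0],"turn":[0,0,0.145],"hand":0.0}
    - {"translation":[0.0,0.0,0.0],"turn":[0,0,0.145],"hand":0.0}
    - {"translation":[0.0,0.0,0.0],"turn":[0,0,0.145],"hand":0.0}
    - {"translation":[0.0,0.0,0.0],"turn":[0,0,0.145],"hand":0.0}

```text
time: 10.95
ee_pos: [0.5152, 0.0258, 0.1211]
eef_rot: [0.994, -0.104, -0.005, 0.012]
ft_force: [1.2, -0.8, 0.1]
width: 0.0006
```

Call:
apply_moves:
  deltas:
    - {"translation":[0.0,0.0,0.0],"turn":[0,0,0.145],"hand":0.0}
    - {"translation":[0.0,0.0,0.0],"turn":[0,0,0.145],"hand":0.0}
    - {"translation":[0.0,0.0,0.0],"turn":[0,0,0.145],"hand":0.0}
    - {"translation":[0.0,0.0,0.0],"turn":[0,0,0.145],"hand":0.0}
    - {"translation":[0.0,0.0,0.0],"turn":[0,0,0.145],"hand":0.0}

```text
time: 11.45
ee_pos: [0.5165, 0.025, 0.1229]
eef_rot: [0.964, 0.267, 0.002, 0.013]
ft_force: [0.6, -0.1, 0.2]
width: 0.0003
```

Call:
apply_moves:
  deltas:
    - {"translation":[0.0,0.0,0.0],"turn":[0,0,0.145],"hand":0.0}
    - {"translation":[0.0,0.0,0.0],"turn":[0,0,0.145],"hand":0.0}
    - {"translation":[0.0,0.0,0.0],"turn":[0,0,0.145],"hand":0.0}
    - {"translation":[0.0,0.0,0.0],"turn":[0,0,0.145],"hand":0.0}
    - {"translation":[0.0,0.0,0.0],"turn":[0,0,0.145],"hand":0.0}

```text
time: 11.95
ee_pos: [0.5178, 0.024, 0.1249]
eef_rot: [0.799, 0.601, 0.009, 0.012]
ft_force: [0.4, 0.4, 0.1]
width: 0.0004
```

Call:
apply_moves:
  deltas:
    - {"translation":[0.0,0.0,0.0],"turn":[0,0,0.1],"hand":0.0}
    - {"translation":[0.0,0.0,0.0],"turn":[0,0,0],"hand":0.0}

```text
time: 12.15
ee_pos: [0.5182, 0.0234, 0.1257]
eef_rot: [0.765, 0.644, 0.01, 0.012]
ft_force: [-0.1, 0.8, 0.2]
width: -0.0001
```

```bash
python3 -c "
from h import *
from scipy.spatial.transform import Rotation as Rt
s=S();print(s['ee_pos'],s['joint_positions'].round(2));print(Rt.from_quat(s['eef_rot']).as_matrix().round(3))"
```

```text
[0.51824426 0.02338852 0.12570265] [-0.34  0.13  0.22  1.88 -0.02  1.11 -0.29]
[[ 0.17   0.985  0.032]
 [ 0.985 -0.17  -0.005]
 [ 0.     0.032 -0.999]]
```

Call:
apply_moves:
  deltas:
    - {"translation":[0.0,0.009,-0.02],"turn":[0.005,0.03,0.14],"hand":0.0}
    - {"translation":[0.0,0.0,-0.03],"turn":[0,0,0],"hand":0.0}
    - {"translation":[0.0,0.0,-0.02],"turn":[0,0,0],"hand":0.0}

```text
time: 12.45
ee_pos: [0.5214, 0.0326, 0.0578]
eef_rot: [0.719, 0.695, 0.005, 0.002]
ft_force: [-0.9, -0.0, -0.5]
width: 0.0003
```

```bash
python3 -c "
from h import *
from scipy.spatial.transform import Rotation as Rt
s=S();print(s['ee_pos'],s['joint_positions'].round(2));print(Rt.from_quat(s['eef_rot']).as_matrix().round(3))"
```

```text
[0.52143468 0.03262946 0.05782875] [-0.33  0.23  0.2   1.92 -0.06  0.99 -0.13]
[[ 0.034  0.999  0.01 ]
 [ 0.999 -0.034  0.005]
 [ 0.005  0.01  -1.   ]]
```

Call:
apply_moves:
  deltas:
    - {"translation":[0.0,0.0,-0.016],"turn":[0,0.008,0],"hand":0.0}
    - {"translation":[0.0,0.0,-0.01],"turn":[0,0,0],"hand":0.0}
    - {"translation":[0.0,0.0,-0.006],"turn":[0,0,0],"hand":0.0}

```text
time: 12.75
ee_pos: [0.5209, 0.0324, 0.023]
eef_rot: [0.721, 0.693, 0.002, -0.002]
ft_force: [1.1, 0.4, 0.5]
width: 0.0008
```

Call:
apply_moves:
  deltas:
    - {"translation":[0.003,0.0,0.0],"turn":[0,0,0],"hand":0.0}
    - {"translation":[0.003,0.0,0.0],"turn":[0,0,0],"hand":0.0}
    - {"translation":[0.003,0.0,0.0],"turn":[0,0,0],"hand":0.0}
    - {"translation":[0.003,0.0,0.0],"turn":[0,0,0],"hand":0.0}

```text
time: 13.15
ee_pos: [0.5348, 0.0327, 0.0244]
eef_rot: [0.721, 0.693, 0.003, -0.002]
ft_force: [-0.4, -0.3, -0.0]
width: 0.0006
```

Call:
apply_moves:
  deltas:
    - {"translation":[0.003,0.0,-0.001],"turn":[0,0,0],"hand":0.0}
    - {"translation":[0.003,0.0,0.0],"turn":[0,0,0],"hand":0.0}
    - {"translation":[0.003,0.0,0.0],"turn":[0,0,0],"hand":0.0}

```text
time: 13.45
ee_pos: [0.5455, 0.0329, 0.0243]
eef_rot: [0.721, 0.693, 0.004, -0.001]
ft_force: [0.0, -0.4, -0.1]
width: 0.0003
```

Call:
apply_moves:
  deltas:
    - {"translation":[0.003,0.0,-0.001],"turn":[0,0,0],"hand":0.0}
    - {"translation":[0.003,0.0,0.0],"turn":[0,0,0],"hand":0.0}

```text
time: 13.65
ee_pos: [0.5508, 0.033, 0.023]
eef_rot: [0.721, 0.693, 0.003, -0.002]
ft_force: [-6.3, -0.2, 2.6]
width: 0.0005
```

```bash
python3 -c "
from h import *
disp();print(S()['ft_force'])"
```

```text
L score 0.66 dx -9.0 dy -104.6 mm
M score 0.90 dx 14.5 dy -90.2 mm
R score 0.99 dx 9.0 dy -0.3 mm
[-1.230455    0.58450674 -0.18161784]
```

Contact at TCP x ≈ 0.55. I'll push steadily along the lane; home should be at TCP x ≈ 0.608.

Call:
apply_moves:
  deltas:
    - {"translation":[0.004,0.0,0.0],"turn":[0,0,0],"hand":0.0}
    - {"translation":[0.004,0.0,0.0],"turn":[0,0,0],"hand":0.0}
    - {"translation":[0.004,0.0,0.0],"turn":[0,0,0],"hand":0.0}
    - {"translation":[0.004,-0.001,0.0],"turn":[0,0,0],"hand":0.0}
    - {"translation":[0.004,0.0,0.0],"turn":[0,0,0],"hand":0.0}

```text
time: 14.2
ee_pos: [0.5679, 0.0323, 0.022]
eef_rot: [0.721, 0.693, -0.0, -0.005]
ft_force: [-5.6, 0.3, 3.3]
width: 0.0005
```

Call:
apply_moves:
  deltas:
    - {"translation":[0.004,-0.001,0.0],"turn":[0,0,0],"hand":0.0}
    - {"translation":[0.004,0.0,0.0],"turn":[0,0,0],"hand":0.0}
    - {"translation":[0.004,0.0,0.0],"turn":[0,0,0],"hand":0.0}
    - {"translation":[0.004,-0.001,0.0],"turn":[0,0,0],"hand":0.0}

```text
time: 14.6
ee_pos: [0.5815, 0.0309, 0.0213]
eef_rot: [0.721, 0.693, -0.003, -0.008]
ft_force: [-5.0, 1.8, 3.6]
width: 0.0001
```

Call:
apply_moves:
  deltas:
    - {"translation":[0.004,0.0,0.0005],"turn":[0,0,0],"hand":0.0}
    - {"translation":[0.004,0.0,0.0005],"turn":[0,0,0],"hand":0.0}
    - {"translation":[0.004,-0.001,0.0005],"turn":[0,0,0],"hand":0.0}
    - {"translation":[0.004,0.0,0.0005],"turn":[0,0,0],"hand":0.0}

```text
time: 15.0
ee_pos: [0.5972, 0.0297, 0.0221]
eef_rot: [0.721, 0.693, -0.004, -0.009]
ft_force: [-2.4, 0.8, -1.3]
width: 0.0005
```

Call:
apply_moves:
  deltas:
    - {"translation":[0.003,0.0,0.0],"turn":[0,0,0],"hand":0.0}
    - {"translation":[0.003,0.0,0.0],"turn":[0,0,0],"hand":0.0}

```text
time: 15.2
ee_pos: [0.6036, 0.0297, 0.0221]
eef_rot: [0.721, 0.693, -0.004, -0.009]
ft_force: [-3.5, 0.6, 0.4]
width: 0.0005
```

Call:
apply_moves:
  deltas:
    - {"translation":[0.002,0.0,0.0],"turn":[0,0,0],"hand":0.0}
    - {"translation":[0.002,0.0,0.0],"turn":[0,0,0],"hand":0.0}

```text
time: 15.4
ee_pos: [0.6081, 0.0297, 0.0221]
eef_rot: [0.721, 0.693, -0.004, -0.009]
ft_force: [-3.3, -0.2, 0.4]
width: 0.0003
```

Call:
apply_moves:
  deltas:
    - {"translation":[0.002,0.0,0.0],"turn":[0,0,0],"hand":0.0}

```text
time: 15.5
ee_pos: [0.6086, 0.0296, 0.022]
eef_rot: [0.721, 0.693, -0.006, -0.01]
ft_force: [-17.5, -0.4, 11.8]
width: 0.0003
```

The force jumped to 17 N at x = 0.6086, the predicted stop position, so the carton is home. I'll back off and check.

Call:
apply_moves:
  deltas:
    - {"translation":[-0.004,0.0,0.0],"turn":[0,0,0],"hand":0.0}
    - {"translation":[-0.02,0.001,0.0],"turn":[0,0,0],"hand":0.0}
    - {"translation":[-0.035,0.001,0.0],"turn":[0,0,0],"hand":0.0}
    - {"translation":[-0.02,0.001,0.03],"turn":[0,0,0],"hand":0.0}
    - {"translation":[0.0,0.0,0.05],"turn":[0,0,0],"hand":0.0}

```text
time: 16.0
ee_pos: [0.5265, 0.0319, 0.0989]
eef_rot: [0.721, 0.693, -0.007, -0.01]
ft_force: [1.8, 0.1, 0.7]
width: 0.0008
```

Call:
apply_moves:
  deltas:
    - {"translation":[-0.03,0.03,0.0],"turn":[-0.01,0.012,0],"hand":0.0}
    - {"translation":[-0.03,0.045,0.0],"turn":[0,0,0],"hand":0.0}
    - {"translation":[0.0,0.04,0.0],"turn":[0,0,0],"hand":0.0}
    - {"translation":[0.0,0.02,0.0],"turn":[0,0,0],"hand":0.0}
    - {"translation":[0.0,0.0,0.0],"turn":[0,0,0],"hand":0.0}

```text
time: 16.5
ee_pos: [0.4718, 0.1721, 0.1099]
eef_rot: [0.722, 0.692, -0.004, -0.005]
ft_force: [0.4, -0.1, 0.2]
width: 0.0002
```

Run:
```python
from h import *
from scipy.spatial.transform import Rotation as Rt
s=S();print(s['ee_pos']);print(Rt.from_quat(s['eef_rot']).as_matrix().round(3))
disp()
im=camera("top")[:,:,::-1]
cv2.imwrite("pics/c5.png",cv2.convertScaleAbs(cv2.resize(im[120:225,180:330],(750,525),interpolation=cv2.INTER_CUBIC),alpha=1.6))
```

```text
[0.47180517 0.17211044 0.10992258]
[[ 0.043  0.999 -0.012]
 [ 0.999 -0.043  0.002]
 [ 0.002 -0.012 -1.   ]]
L score 0.94 dx -9.7 dy -87.6 mm
M score 0.98 dx 7.7 dy 1.1 mm
R score 0.99 dx 9.0 dy -0.3 mm
```

View pics/c5.png

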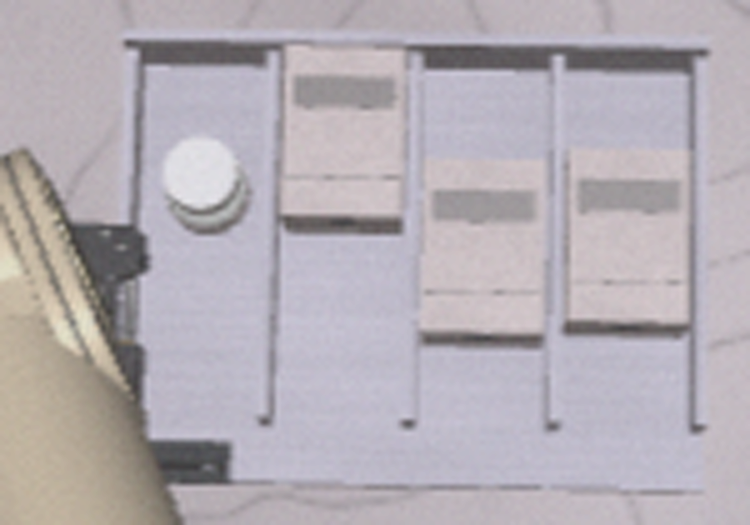

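The left carton's back edge (v≈45) sits at the stop edge. The middle and right cartons moved only about 8–9 mm and are still well short. (The tracker's L value is invalid because the carton left its search window.) Next I'll come down left of the retainer and slide it.

Call:
apply_moves:
  deltas:
    - {"translation":[-0.003,0.008,-0.025],"turn":[0,-0.01,0],"hand":0.0}
    - {"translation":[0.0,0.0,-0.025],"turn":[0,0,0],"hand":0.0}
    - {"translation":[0.0,0.0,-0.018],"turn":[0,0,0],"hand":0.0}
    - {"translation":[0.0,0.0,-0.006],"turn":[0,0,0],"hand":0.0}
    - {"translation":[0.0,0.0,0.0],"turn":[0,0,0],"hand":0.0}

```text
time: 17.1
ee_pos: [0.4733, 0.1693, 0.0348]
eef_rot: [0.727, 0.686, 0.001, 0.001]
ft_force: [-0.3, -0.2, 0.2]
width: 0.0008
```

Run:
```python
from h import *
s=S();print(s['ee_pos'],s['ft_force'])
c=camera("scene")[:,:,::-1]; u=proj("scene",np.array([.47,.15,.03]));x,y=u.astype(int)
cv2.imwrite("pics/r6.png",cv2.convertScaleAbs(cv2.resize(c[y-45:y+45,x-60:x+60],(800,600),interpolation=cv2.INTER_CUBIC),alpha=1.8))
```

```text
[0.47334977 0.16926957 0.03477916] [-0.28013021 -0.18397135  0.16743671]
```

View pics/r6.png

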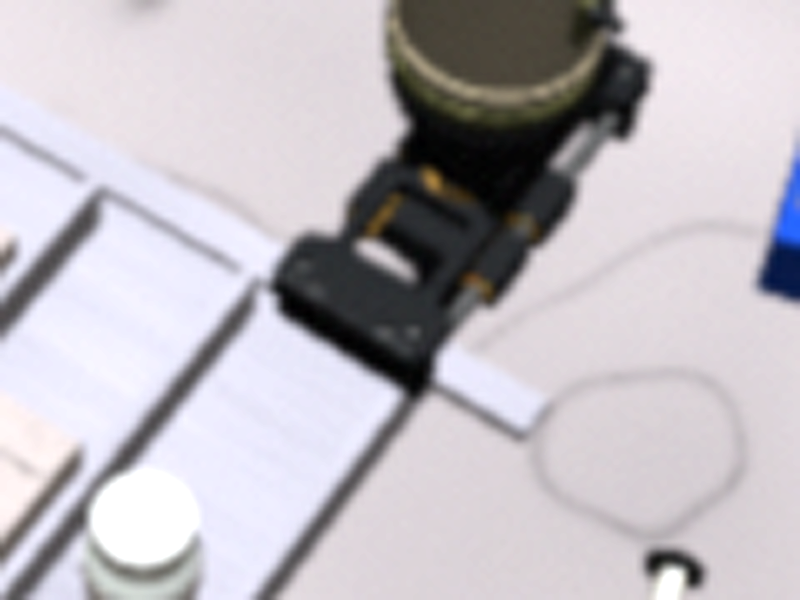

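The gripper is above the rail and hides the retainer. I'll step a bit further left, then go lower.

Call:
apply_moves:
  deltas:
    - {"translation":[-0.003,0.01,0.0],"turn":[0,0,-0.01],"hand":0.0}
    - {"translation":[0.0,0.0,-0.006],"turn":[0,0,0],"hand":0.0}
    - {"translation":[0.0,0.0,-0.003],"turn":[0,0,0],"hand":0.0}
    - {"translation":[0.0,0.0,0.0],"turn":[0,0,0],"hand":0.0}

```text
time: 17.55
ee_pos: [0.4734, 0.178, 0.0287]
eef_rot: [0.732, 0.682, 0.004, 0.002]
ft_force: [-0.3, 0.3, -0.3]
width: 0.0004
```

Call:
apply_moves:
  deltas:
    - {"translation":[0.0,-0.005,0.0],"turn":[0,0,0],"hand":0.0}
    - {"translation":[0.0,-0.005,0.0],"turn":[0,0,0],"hand":0.0}
    - {"translation":[0.0,-0.005,0.0],"turn":[0,0,0],"hand":0.0}

```text
time: 17.85
ee_pos: [0.4734, 0.1623, 0.0291]
eef_rot: [0.731, 0.682, 0.004, 0.002]
ft_force: [-0.9, 1.6, -0.3]
width: 0.0007
```

Call:
apply_moves:
  deltas:
    - {"translation":[0.0,-0.005,0.0],"turn":[0,0,0],"hand":0.0}
    - {"translation":[0.0,-0.005,0.0],"turn":[0,0,0],"hand":0.0}

```text
time: 18.05
ee_pos: [0.4731, 0.1513, 0.029]
eef_rot: [0.731, 0.682, 0.004, 0.002]
ft_force: [-1.6, 1.6, -0.2]
width: 0.0003
```

Call:
apply_moves:
  deltas:
    - {"translation":[0.0,-0.005,0.0],"turn":[0,0,0],"hand":0.0}
    - {"translation":[0.0,-0.005,0.0],"turn":[0,0,0],"hand":0.0}

```text
time: 18.25
ee_pos: [0.4728, 0.1403, 0.029]
eef_rot: [0.731, 0.682, 0.004, 0.002]
ft_force: [-1.3, 2.3, 0.8]
width: 0.0002
```

The retainer is sliding at about 2 N. I'll continue to TCP y ≈ 0.073.

Call:
apply_moves:
  deltas:
    - {"translation":[-0.001,-0.006,0.0],"turn":[0,0,0],"hand":0.0}
    - {"translation":[-0.001,-0.006,0.0],"turn":[0,0,0],"hand":0.0}
    - {"translation":[-0.001,-0.006,0.0],"turn":[0,0,0],"hand":0.0}
    - {"translation":[-0.001,-0.006,0.0],"turn":[0,0,0],"hand":0.0}
    - {"translation":[0.0,-0.006,0.0],"turn":[0,0,0],"hand":0.0}

```text
time: 18.75
ee_pos: [0.4704, 0.1078, 0.03]
eef_rot: [0.732, 0.682, 0.005, 0.003]
ft_force: [1.1, 0.8, -0.0]
width: 0.0002
```

Call:
apply_moves:
  deltas:
    - {"translation":[-0.001,-0.006,0.0],"turn":[0,0,0],"hand":0.0}
    - {"translation":[-0.001,-0.006,0.0],"turn":[0,0,0],"hand":0.0}
    - {"translation":[0.0,-0.005,0.0],"turn":[0,0,0],"hand":0.0}
    - {"translation":[0.0,-0.004,0.0],"turn":[0,0,0],"hand":0.0}

```text
time: 19.15
ee_pos: [0.4679, 0.084, 0.03]
eef_rot: [0.732, 0.681, 0.005, 0.003]
ft_force: [0.1, 0.9, 1.2]
width: 0.0005
```

Call:
apply_moves:
  deltas:
    - {"translation":[0.0,-0.005,0.0],"turn":[0,0,0],"hand":0.0}
    - {"translation":[0.0,-0.004,0.0],"turn":[0,0,0],"hand":0.0}
    - {"translation":[0.0,-0.001,0.0],"turn":[0,0,0],"hand":0.0}

```text
time: 19.45
ee_pos: [0.4679, 0.0727, 0.03]
eef_rot: [0.732, 0.681, 0.005, 0.003]
ft_force: [-1.0, 0.5, 1.7]
width: 0.0005
```

Call:
apply_moves:
  deltas:
    - {"translation":[0.0,0.015,0.0],"turn":[0,0,0],"hand":0.0}
    - {"translation":[0.0,0.015,0.02],"turn":[0,0,0],"hand":0.0}
    - {"translation":[0.0,0.0,0.045],"turn":[0,0,0],"hand":0.0}
    - {"translation":[0.0,0.0,0.045],"turn":[0,0,0],"hand":0.0}
    - {"translation":[0.0,-0.04,0.03],"turn":[0,0,0],"hand":0.0}

```text
time: 19.95
ee_pos: [0.4631, 0.0651, 0.169]
eef_rot: [0.73, 0.684, -0.001, 0.001]
ft_force: [1.9, 0.2, 0.6]
width: 0.0002
```

Call:
apply_moves:
  deltas:
    - {"translation":[-0.02,-0.045,0.0],"turn":[0,0,0],"hand":0.0}
    - {"translation":[-0.02,-0.045,0.0],"turn":[0,0,0],"hand":0.0}
    - {"translation":[-0.02,-0.045,0.0],"turn":[0,0,0],"hand":0.0}
    - {"translation":[-0.02,-0.045,0.0],"turn":[0,0,0],"hand":0.0}
    - {"translation":[0.0,-0.045,0.0],"turn":[0,0,0],"hand":0.0}

```text
time: 20.45
ee_pos: [0.3821, -0.1648, 0.1738]
eef_rot: [0.728, 0.685, 0.003, 0.003]
ft_force: [1.5, 0.6, -0.2]
width: 0.0006
```

Call:
apply_moves:
  deltas:
    - {"translation":[0.0,-0.045,0.0],"turn":[0,0,0],"hand":0.0}
    - {"translation":[0.0,-0.045,0.0],"turn":[0,0,0],"hand":0.0}
    - {"translation":[0.0,-0.04,0.0],"turn":[0,0,0],"hand":0.0}
    - {"translation":[0.0,0.0,0.0],"turn":[0,0,0],"hand":0.0}
    - {"translation":[0.0,0.0,0.0],"turn":[0,0,0],"hand":0.0}

```text
time: 20.95
ee_pos: [0.3776, -0.3064, 0.1741]
eef_rot: [0.731, 0.682, 0.003, 0.004]
ft_force: [0.0, 0.5, -0.3]
width: 0.0004
```

Run:
```python
from h import *
s=S();print(s['ee_pos'],s['ft_force'],s['time'])
im=camera("top")[:,:,::-1]
cv2.imwrite("pics/c7.png",cv2.convertScaleAbs(cv2.resize(im[120:225,180:330],(750,525),interpolation=cv2.INTER_CUBIC),alpha=1.6))
```

```text
[ 0.37755131 -0.30644675  0.1740947 ] [ 0.0119881   0.50501359 -0.27280771] 20.95
```

View pics/c7.png

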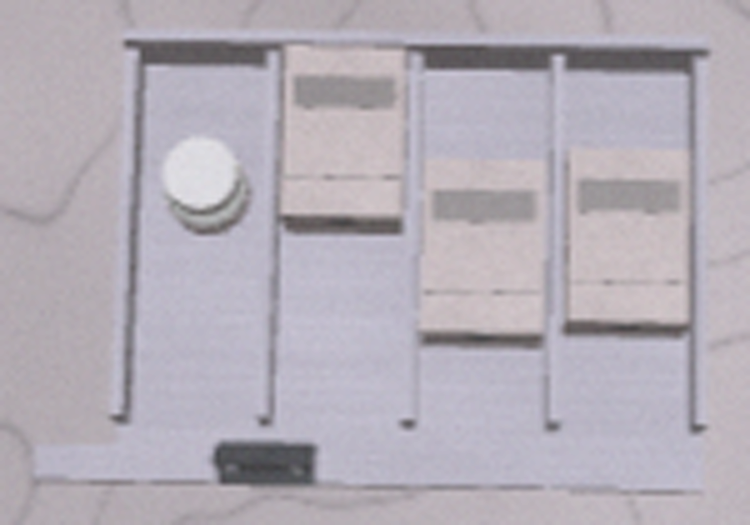

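The retainer moved only part way (columns 215–316). The high fingertips must have skimmed over its top, so I need to push again from lower down. The picture allowance is used up, so I'll measure it by code.

```bash
cat >> h.py <<'E'
PX=np.array([.60933,-.01561])
def ret():
    im=camera("top").astype(int).sum(2);roi=im[209:215,180:330]
    c=np.where((roi<200).sum(0)>=3)[0]+180
    for a in(c.min()-.5,c.max()+.5):
        w=ray("top",(a,208.5),.051)[:2];d=w-PX;print("edge px",a,"world",w.round(4),"rack y %.4f"%(d@np.array([.031,1])))
E
python3 -c "
from h import *
ret();disp()"
```

```text
edge px 222.5 world [0.4741 0.1063] rack y 0.1178
edge px 241.5 world [0.4733 0.0484] rack y 0.0598
L score 0.94 dx -9.7 dy -87.6 mm
M score 0.98 dx 7.7 dy 1.1 mm
R score 0.99 dx 9.0 dy -0.3 mm
```

The retainer is centred at rack y ≈ 0.089 and needs 44 mm more. I'm going back to its left side.

Call:
apply_moves:
  deltas:
    - {"translation":[0.0,0.045,0.0],"turn":[0,0,0.01],"hand":0.0}
    - {"translation":[0.0,0.045,0.0],"turn":[0,0,0],"hand":0.0}
    - {"translation":[0.0,0.045,0.0],"turn":[0,0,0],"hand":0.0}
    - {"translation":[0.0,0.045,0.0],"turn":[0,0,0],"hand":0.0}
    - {"translation":[0.02,0.045,0.0],"turn":[0,0,0],"hand":0.0}

```text
time: 21.6
ee_pos: [0.3948, -0.0748, 0.175]
eef_rot: [0.727, 0.687, 0.003, 0.006]
ft_force: [0.8, -0.3, 0.4]
width: 0.0005
```

Call:
apply_moves:
  deltas:
    - {"translation":[0.02,0.045,0.0],"turn":[0,0,0],"hand":0.0}
    - {"translation":[0.02,0.045,0.0],"turn":[0,0,0],"hand":0.0}
    - {"translation":[0.02,0.045,0.0],"turn":[0,0,0],"hand":0.0}
    - {"translation":[0.0,0.04,0.0],"turn":[0,0,0],"hand":0.0}
    - {"translation":[0.0,0.0,0.0],"turn":[0,0,0],"hand":0.0}

```text
time: 22.1
ee_pos: [0.4517, 0.1149, 0.1762]
eef_rot: [0.721, 0.693, 0.006, 0.006]
ft_force: [-0.6, -0.4, 0.1]
width: 0.0006
```

```bash
python3 -c "
from h import *
from scipy.spatial.transform import Rotation as Rt
s=S();print(s['ee_pos']);print(Rt.from_quat(s['eef_rot']).as_matrix().round(3))"
```

```text
[0.45166273 0.11492471 0.17621074]
[[ 0.039  0.999  0.018]
 [ 0.999 -0.039 -0.001]
 [-0.     0.018 -1.   ]]
```

Call:
apply_moves:
  deltas:
    - {"translation":[0.014,0.018,-0.02],"turn":[0,0.018,0],"hand":0.0}
    - {"translation":[0.0,0.0,-0.04],"turn":[0,0,0],"hand":0.0}
    - {"translation":[0.0,0.0,-0.03],"turn":[0,0,0],"hand":0.0}
    - {"translation":[0.0,0.0,-0.015],"turn":[0,0,0],"hand":0.0}
    - {"translation":[0.0,0.0,0.0],"turn":[0,0,0],"hand":0.0}

```text
time: 22.6
ee_pos: [0.4632, 0.1383, 0.0695]
eef_rot: [0.716, 0.698, 0.001, 0.001]
ft_force: [-0.8, 0.1, 0.1]
width: 0.0006
```

Call:
apply_moves:
  deltas:
    - {"translation":[0.004,-0.003,-0.02],"turn":[0,0,0],"hand":0.0}
    - {"translation":[0.0,0.0,-0.015],"turn":[0,0,0],"hand":0.0}
    - {"translation":[0.0,0.0,-0.006],"turn":[0,0,0],"hand":0.0}

```text
time: 22.9
ee_pos: [0.4679, 0.1367, 0.0309]
eef_rot: [0.715, 0.699, 0.003, 0.001]
ft_force: [-0.0, -0.1, 0.5]
width: 0.0003
```

Call:
apply_moves:
  deltas:
    - {"translation":[0.0,0.0,-0.004],"turn":[0,0,0],"hand":0.0}
    - {"translation":[0.0,0.0,-0.002],"turn":[0,0,0],"hand":0.0}

```text
time: 23.1
ee_pos: [0.4683, 0.1372, 0.0261]
eef_rot: [0.715, 0.699, 0.004, 0.002]
ft_force: [0.3, 0.1, 0.9]
width: 0.0004
```

Call:
apply_moves:
  deltas:
    - {"translation":[0.0,0.0,-0.003],"turn":[0,0,0],"hand":0.0}

```text
time: 23.2
ee_pos: [0.4688, 0.1375, 0.0238]
eef_rot: [0.715, 0.699, 0.004, 0.002]
ft_force: [-0.2, 0.4, 1.0]
width: 0.0007
```

Call:
apply_moves:
  deltas:
    - {"translation":[0.0,0.0,-0.004],"turn":[0,0,0],"hand":0.0}

```text
time: 23.3
ee_pos: [0.4692, 0.1377, 0.0203]
eef_rot: [0.715, 0.699, 0.005, 0.002]
ft_force: [0.6, 0.2, -1.3]
width: 0.0003
```

Call:
apply_moves:
  deltas:
    - {"translation":[0.0,0.0,-0.004],"turn":[0,0,0],"hand":0.0}

```text
time: 23.4
ee_pos: [0.4695, 0.1378, 0.0164]
eef_rot: [0.715, 0.699, 0.005, 0.002]
ft_force: [0.2, 0.2, 0.3]
width: 0.0006
```

Call:
apply_moves:
  deltas:
    - {"translation":[0.0,-0.006,-0.002],"turn":[0,0,0],"hand":0.0}
    - {"translation":[0.0,-0.006,-0.001],"turn":[0,0,0],"hand":0.0}

```text
time: 23.6
ee_pos: [0.4693, 0.1258, 0.0129]
eef_rot: [0.715, 0.7, 0.005, 0.002]
ft_force: [0.7, 0.8, 0.2]
width: 0.0006
```

Call:
apply_moves:
  deltas:
    - {"translation":[0.0,-0.005,0.0],"turn":[0,0,0],"hand":0.0}
    - {"translation":[0.0,-0.005,0.0],"turn":[0,0,0],"hand":0.0}

```text
time: 23.8
ee_pos: [0.469, 0.1146, 0.0127]
eef_rot: [0.715, 0.699, 0.005, 0.002]
ft_force: [-0.7, 2.4, -0.0]
width: 0.0005
```

There was no rail contact at TCP z = 0.013, which confirms the tips sit high. It's pushing now; 41 mm to go.

Call:
apply_moves:
  deltas:
    - {"translation":[0.0,-0.006,0.0],"turn":[0,0,0],"hand":0.0}
    - {"translation":[0.0,-0.006,0.0],"turn":[0,0,0],"hand":0.0}
    - {"translation":[0.0,-0.006,0.0],"turn":[0,0,0],"hand":0.0}
    - {"translation":[0.0,-0.006,0.0],"turn":[0,0,0],"hand":0.0}

```text
time: 24.2
ee_pos: [0.4683, 0.0888, 0.0127]
eef_rot: [0.715, 0.699, 0.005, 0.001]
ft_force: [-1.4, 2.0, 0.5]
width: 0.0004
```

Call:
apply_moves:
  deltas:
    - {"translation":[0.0,-0.005,0.0],"turn":[0,0,0],"hand":0.0}
    - {"translation":[0.0,-0.004,0.0],"turn":[0,0,0],"hand":0.0}
    - {"translation":[0.0,-0.002,0.0],"turn":[0,0,0],"hand":0.0}

```text
time: 24.5
ee_pos: [0.4682, 0.0761, 0.0127]
eef_rot: [0.715, 0.699, 0.005, 0.001]
ft_force: [-1.4, 1.0, 0.8]
width: 0.0007
```

Call:
apply_moves:
  deltas:
    - {"translation":[0.0,-0.002,0.0],"turn":[0,0,0],"hand":0.0}

```text
time: 24.6
ee_pos: [0.4683, 0.0739, 0.0127]
eef_rot: [0.715, 0.699, 0.005, 0.001]
ft_force: [-1.5, 1.3, 0.5]
width: 0.0004
```

Call:
apply_moves:
  deltas:
    - {"translation":[0.0,0.015,0.0],"turn":[0,0,0],"hand":0.0}
    - {"translation":[0.0,0.015,0.015],"turn":[0,0,0],"hand":0.0}
    - {"translation":[0.0,0.0,0.045],"turn":[0,0,0],"hand":0.0}
    - {"translation":[0.0,0.0,0.045],"turn":[0,0,0],"hand":0.0}
    - {"translation":[-0.01,-0.03,0.04],"turn":[0,0,0],"hand":0.0}

```text
time: 25.1
ee_pos: [0.4561, 0.0754, 0.156]
eef_rot: [0.714, 0.7, 0.001, 0.001]
ft_force: [1.1, -0.1, -0.1]
width: -0.0
```

Call:
apply_moves:
  deltas:
    - {"translation":[-0.02,-0.045,0.0],"turn":[0,0,0],"hand":0.0}
    - {"translation":[-0.02,-0.045,0.0],"turn":[0,0,0],"hand":0.0}
    - {"translation":[-0.02,-0.045,0.0],"turn":[0,0,0],"hand":0.0}
    - {"translation":[-0.02,-0.045,0.0],"turn":[0,0,0],"hand":0.0}
    - {"translation":[0.0,-0.045,0.0],"turn":[0,0,0],"hand":0.0}

```text
time: 25.6
ee_pos: [0.3773, -0.1542, 0.1638]
eef_rot: [0.712, 0.702, 0.007, 0.006]
ft_force: [1.5, 0.4, 0.2]
width: 0.0005
```

Call:
apply_moves:
  deltas:
    - {"translation":[0.0,-0.045,0.0],"turn":[0,0,0],"hand":0.0}
    - {"translation":[0.0,-0.045,0.0],"turn":[0,0,0],"hand":0.0}
    - {"translation":[0.0,-0.04,0.0],"turn":[0,0,0],"hand":0.0}
    - {"translation":[0.0,0.0,0.0],"turn":[0,0,0],"hand":0.0}
    - {"translation":[0.0,0.0,0.0],"turn":[0,0,0],"hand":0.0}

```text
time: 26.1
ee_pos: [0.3742, -0.2981, 0.166]
eef_rot: [0.715, 0.699, 0.007, 0.01]
ft_force: [0.3, 0.1, -0.9]
width: 0.0004
```

Run:
```python
from h import *
s=S();print(s['ee_pos'],s['joint_vel'].round(3))
ret();disp()
# carton positions vs initial/after-push crops: compare with c7 (same view) and left carton label in scene
im=camera("top")[:,:,::-1]
b=cv2.convertScaleAbs(cv2.resize(im[120:225,180:330],(750,525),interpolation=cv2.INTER_CUBIC),alpha=1.6)
a=cv2.imread("pics/c7.png");o=cv2.imread("pics/crop1.png")
print("change vs c7 above rail",cv2.absdiff(a,b)[:425].mean(), "jar vs start",cv2.absdiff(o,b)[120:240,150:260].mean())
P=lambda u,v,z:ray("top",(180+(u+.5)/5-.5,120+(v+.5)/5-.5),z)
for k,(x,y) in {"L":(343,91),"M":(484,205),"R":(629,195)}.items():
    x0,y0={"L":(340,190),"M":(484,216),"R":(629,208)}[k]
    t=o[y0-22:y0+23,x0-55:x0+56]
    r=cv2.matchTemplate(b[y-50:y+51,x-75:x+76],t,cv2.TM_CCOEFF_NORMED);_,m,_,l=cv2.minMaxLoc(r)
    q=P(x-75+l[0],y-50+l[1],.05)-P(x0-55,y0-22,.05);print(k,"%.2f"%m,"moved along lane %.1f mm"%(q[:2]@RX*1000))
```

```text
[ 0.37422519 -0.29812247  0.16597427] [ 0.035  0.02   0.026 -0.022  0.005 -0.008  0.032]
edge px 237.5 world [0.4735 0.0606] rack y 0.0720
edge px 257.5 world [ 4.726e-01 -2.000e-04] rack y 0.0111
L score 0.94 dx -9.7 dy -87.6 mm
M score 0.98 dx 7.7 dy 1.1 mm
R score 0.99 dx 9.0 dy -0.3 mm
change vs c7 above rail 1.8186896732026143 jar vs start 1.8433838383838383
L 0.95 moved along lane 62.8 mm
M 0.97 moved along lane 7.0 mm
R 0.93 moved along lane 8.3 mm
```

```bash
python3 -c "
from bench import order
print(order.close_job())"
```

```text
the job is handed in; nothing more can be done
None
```

The job is handed in: the full carton is the left one, and it is home against the back stop. No verdict is reported, so these are my own last checks.

- **Which is full:** the left carton pushed back with 4–6 N, while the middle and right gave only about 0.5 N.
- **Left carton:** slid 62.8 mm along its lane, against a measured gap of about 63.3 mm. The push force jumped to 17.5 N when it met the stop, well under the 40 N limit.
- **Empty cartons:** the middle moved about 7 mm and the right about 8 mm, leaving them about 71 mm and 64 mm short.
- **Retainer:** centred about 3 mm past the middle of the left lane. Measurement error could make that about 7 mm; the limit is 15 mm.
- **Bystanders:** the jar did not move. I didn't measure the spray, cup and syringes again, but no push or force reading suggested contact with them.
- **Robot:** clear of everything at hand-in, which came at about 26 s.

**What went wrong on the way:**
- **Fingertip height:** the tips sat about 20 mm or more higher than the stated 14 mm ahead of the TCP. My first push on the right carton passed over it, and the first retainer slide slipped off partway. I redid both lower.
- **Joint 7 limit:** one turn of the tool reached the limit, so I turned it the other way.
- **Scene-camera tracker:** it lost the left carton once it had moved far, so the left carton's figure comes from the top camera.

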